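# Make up an order of pigment, glue and frame braces

### The job

Make up the order on the bench: stand the pigment jar in the round tray and the glue carton, right way up, in the rectangular tray, and lay each loose steel brace flat on the middle of the cork square whose board carries a screwed-down sample of the same shape. Leave all four released, and do not push or knock over the glass muller or the water pot.

Things in the scene. Friction and masses are not known exactly. Their poses are not given: they have to be found in the camera images.
- brace_L: Loose flat L-shaped steel brace, 50 x 50 mm overall, 7 mm thick, legs 13 mm wide, 40 to 65 g. Origin: centre of the 50 x 50 outline, on the underside; z up. One leg runs 50 mm along y, centred at x = -18.5 mm; the other along x, centred at y = -18.5 mm. Free place to pinch: the first leg at (-18.5, +5) mm, closing along x. May be laid any way round; square to the pad leaves most room.
- brace_T: Loose flat T-shaped steel brace, 50 x 50 mm overall, 7 mm thick, bars 13 mm wide, 40 to 65 g. Origin: centre of the 50 x 50 outline, on the underside; z up. Cross bar along y, centred at x = +18.5 mm; stem along x at y = 0, from x = -25 to +12 mm. Free place to pinch: the stem at (-5, 0) mm, closing along y. May be laid any way round.
- carton: Small brown cardboard carton of glue, 44 mm (x) by 62 mm (y), 36 mm high, 40 to 65 g. Origin: centre of the underside; z up.
- jar: Small stoppered glass jar of pink pigment, the only jar here: 27 mm diameter up to 52 mm, 61 mm high with its narrower stopper (24 mm). Origin: centre of the underside; z up.
- pad_L: Fixed dark wooden board without rim, top 6 mm above the bench, 92 mm wide (y), 154 mm long (x), with a flush 84 x 84 mm cork square and behind it (+x, away from the robot) a screwed-down L-shaped steel sample as large as the loose brace, centred at x = +77 mm. Origin: under the cork square's centre, on the bench. The loose L brace belongs on the cork.
- pad_T: Fixed dark wooden board like pad_L (top 6 mm above the bench, 84 x 84 mm cork square centred on the origin, no rim), but its screwed-down sample at x = +77 mm is T-shaped. Origin: under the centre of the cork square, on the bench; x points to the sample. The loose T brace belongs on the cork.
- tray_box: Fixed low rectangular dark wooden tray for the carton, inside 68 mm (x) by 86 mm (y), walls 4 mm thick, rim 9 mm above the bench, inner floor 4 mm above the bench. Origin: centre of its underside, on the bench.
- tray_round: Fixed low round dark wooden tray for the jar, inside diameter 52 mm, outside 60 mm, rim 9 mm above the bench, inner floor 4 mm above the bench. Origin: centre of its underside, on the bench.
- muller: Bystander: clear glass muller with round foot 61 mm in diameter and ball grip, 80 mm high, loose. Origin: centre of the underside. Not to be disturbed.
- water_pot: Bystander: round pale green water pot, 69 mm in diameter, 54 mm high, loose. Origin: centre of the underside. Not to be disturbed.
Not all that is in view belongs to the job. What is shaped like the jar but black or red is not meant.

How it is judged:
By the outcome, as a careful person would: the job done as asked, in the order asked, and still so for the second after the job is handed in, with the robot touching nothing.
It also fails if it takes over 112 s, if anything falls off the work surface, if the arm or the gripper's body presses on something with over 40 N, if the wrist force passes 120 N, or if a joint passes its speed limit or range.

### The arm

A 6-joint arm with a two-finger parallel gripper is mounted at the origin on a cart in front of the work surface, level with it; the furniture and walls round the work are solid. World frame = base frame: x ahead of the robot, y to its left, z up, the work surface at z = 0. Lengths are in m, angles in rad, forces in N, time in s.
With the tool pointing down it reaches from about 0.3 to 0.875 m from the base axis. Payload 6.4 kg.
Tool frame: the origin (TCP) lies at the very end of the fingers, on their centre line; the grasp point (between the pads) lies 19 mm behind it; z points along the fingers, y is the line along which they close (so a half turn about z gives the same grasp; the last joint's range is limited). The gripper opens to 85 mm and grips with 20 to 120 N. Pads are 22 mm wide; open, the fingers measure 114 mm over their backs; the gripper's body (76 mm by 85 mm) begins 54 mm behind the grasp point. The pads swing forward as they close: fully open they stand 13 mm farther back than shut.
Start: joints at [-1.389, 0.181, 1.607, -0, 1.354, -0.206], TCP at [0.217, -0.532, 0.231] pointing down, gripper open.
Joint ranges: [-2.99, 2.99], [-0.89, 2.07], [0.3, 2.58], [-1.14, 4.28], [0, 2.63], [-3.12, 3.12]. Speed limits (rad/s): [2.57, 2.57, 3.01, 3.14, 3.14, 3.14].

### API

Orientations are given as a unit quaternion [w, x, y, z].
In Python, from bench import ctrl gives the robot as it stands.
- The arm moves only by the tool jog_arm, never from a script. Its argument "series" is a list that holds one entry, the list of rows, each a list of 7 numbers: the shift along the tool's x, y, z in mm, then the turn, a rotation vector about the tool's x, y, z in rad, then the finger opening in mm, from 0 to 85.4. In form: [[[tx, ty, tz, rx, ry, rz, gripper], ...]]. A call has exactly 10 rows; each row shifts and turns the commanded pose from where the row before left it, along the tool's axes as they then stand; what a row does not reach is not made up. A row lasts 1/10 s, in which the tool goes at most 50 mm and 8.59 degrees, less where a joint would pass 70% of its speed; a pose out of reach is approached as far as the arm can. A call with a gripper value outside its range is refused whole. The fingers move at their own pace and stop on an object; the grip force is fixed at half the most. Time passes only in rows, so rows that do not move let the fingers close, or fill a call up. It gives the time, the measured TCP pose, the force, the opening and the grip force at its end, in the units of the state.
- ctrl.get_obs(): the state, without advancing time (a new reading comes with each control period).
- ctrl.camera(name): name is "side" or "top" or "wrist"; returns a dict with "frame" (384x512x3 uint8, blue, green, red), "z_map" (384x512 float32, m along the optical axis (not along the pixel's ray), 0 where there is no reading), "fx", "fy", "cx", "cy" (pixels), "xyz" and "rotation" of the camera in the world. Camera axes: x right, y down, z forward; pixel columns grow to the right and rows downward; lengths in m; the calibration is good to about 2 mm. A picture is of the moment at which its call begins.
- ctrl.hand_in(): hands the job in; it is judged then, once.
The state is a dict: "time_s": time; "q": joint angles; "dq": joint speeds; "joint_efforts": joint torques, N m; "eef_pos": TCP position; "eef_rot": TCP orientation; "wrist_force": force on the tool from outside, world axes, zero at the start; "torque": the same for the moment, N m; "opening": opening from 0.0 (shut) to 1.0 (fully open); "grasp_force": force on a finger pad.
Only numpy, scipy, OpenCV 4.12 (cv2) and the standard library are available. Lean on these libraries where they do the work, as an engineer would, in place of code of your own. Each camera call takes 0.05 s, during which the arm holds its last target. There are 200 camera calls.

## Working session

There is one attempt and no reset: what is moved stays moved. The work goes in short steps, Python scripts to look and compute and a tool call to move; the robot and the scene stay as the last step left them, time stands still between calls to the robot, and variables do not carry over. Pictures are saved under pics/ and viewed, at most 14 in all, crops included, and the job is handed in when it is done.

Besides the shell and the picture viewer there is one more tool, called after "Request:" by a JSON object that holds its "op" and its "data". jog_arm: Moves the arm, as the interface text tells. Its arguments: {"type":"object","properties":{"series":{"type":"array"}},"required":["series"]}

```bash
ls; mkdir -p pics
cat > h.py <<'E'
import numpy as np, cv2
from bench import ctrl
def pts(c):
    z=c["z_map"]; v,u=np.mgrid[:384,:512]
    P=np.stack([(u-c["cx"])/c["fx"]*z,(v-c["cy"])/c["fy"]*z,z],-1)
    return P@np.array(c["rotation"]).T+np.array(c["xyz"])
E
python3 - <<'E'
from h import *
o=ctrl.get_obs(); print(o)
ims=[]
for n in("top","side"):
    c=ctrl.camera(n); np.savez("%s0.npz"%n,**c); cv2.imwrite("pics/%s0.png"%n,cv2.resize(c["frame"],(800,600),interpolation=cv2.INTER_CUBIC)); print(n,c["xyz"],np.round(c["rotation"],3).tolist(),c["fx"],c["cx"],c["cy"])
E
```

```text
pics
{'time_s': 0.0, 'q': array([-1.38929607e+00,  1.81505417e-01,  1.60800639e+00, -7.20388155e-06,
        1.35380155e+00, -2.06275222e-01]), 'dq': array([-4.80979419e-04,  8.71961006e-04,  5.11221019e-04, -4.17152498e-05,
       -2.05830458e-04,  2.57485378e-04]), 'joint_efforts': array([ 6.50009606e-04, -4.44874263e+01, -3.51335764e+01, -3.36770217e-04,
        8.93878983e-03,  3.33918092e-05]), 'eef_pos': array([ 0.21735062, -0.53174404,  0.23040497]), 'eef_rot': array([-8.60329003e-04,  9.81262068e-01,  1.92675927e-01,  7.14078381e-06]), 'wrist_force': array([ 0.04883569, -0.30484331, -0.51600077]), 'torque': array([ 0.02176391, -0.00514395, -0.02188446]), 'grasp_force': 0.0, 'opening': 0.9977903364126128}
top [0.2005961  0.01746336 1.4231656 ] [-0.079, 0.731, -0.674, 0.074] 464.89888181911533 250.3006276446142 190.68163020981117
side [0.29266922 0.81342989 0.70795953] [0.05, -0.124, 0.896, -0.422] 373.3278257785196 254.5198841966533 195.5310669822769
```

View pics/top0.png

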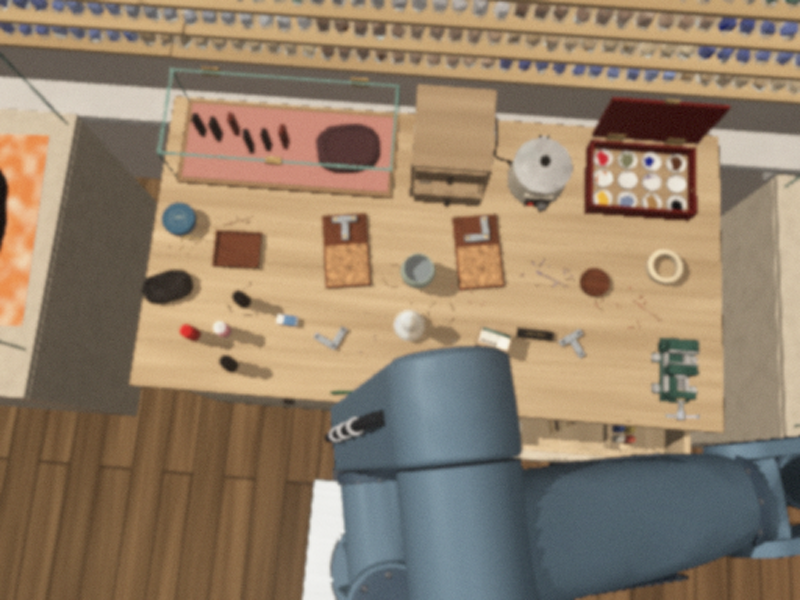

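View pics/side0.png

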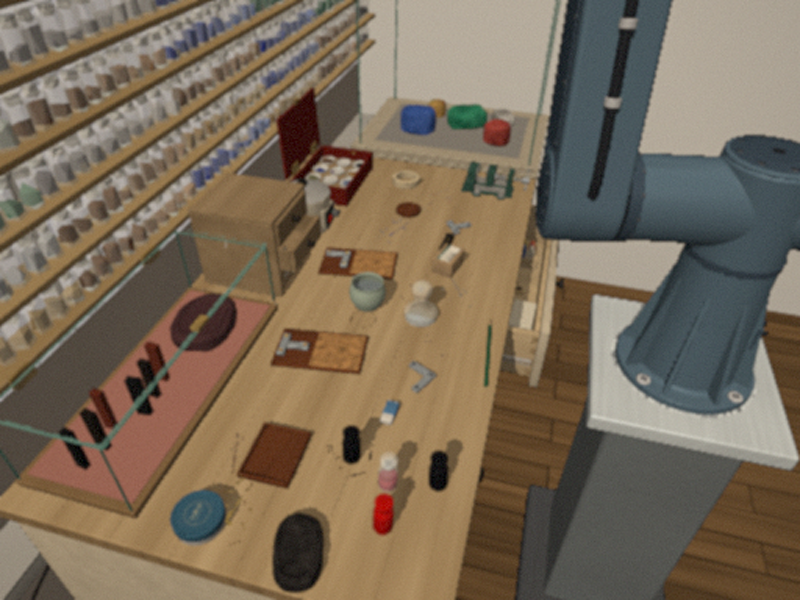

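```bash
cat >> h.py <<'E'
from scipy.spatial.transform import Rotation as R
def Rm(q): q=np.asarray(q); return R.from_quat(q[[1,2,3,0]]).as_matrix()
def pts(c):
    z=c["z_map"]; v,u=np.mgrid[:384,:512]
    P=np.stack([(u-c["cx"])/c["fx"]*z,(v-c["cy"])/c["fy"]*z,z],-1)
    return P@Rm(c["rotation"]).T+np.array(c["xyz"])
def ray(c,uv,h):
    uv=np.atleast_2d(np.asarray(uv,float))
    d=np.c_[(uv[:,0]-c["cx"])/c["fx"],(uv[:,1]-c["cy"])/c["fy"],np.ones(len(uv))]@Rm(c["rotation"]).T
    o=np.array(c["xyz"]); return o+d*((h-o[2])/d[:,2])[:,None]
def rect(c,mask,h,off=(0,0)):
    "largest blobs of a mask -> (area px, centroid xy, minAreaRect centre/size/long-edge angle in world mm/deg)"
    out=[]
    cs,_=cv2.findContours(mask.astype(np.uint8),cv2.RETR_EXTERNAL,cv2.CHAIN_APPROX_NONE)
    for k in sorted(cs,key=cv2.contourArea)[::-1][:3]:
        if len(k)<5: continue
        W=ray(c,k[:,0]+np.array(off),h)[:,:2]*1000
        (x,y),s,a=cv2.minAreaRect(W.astype(np.float32)); m=cv2.moments(W.astype(np.float32))
        out.append((cv2.contourArea(k),np.round([m['m10']/m['m00'],m['m01']/m['m00']],1).tolist(),np.round([x,y,*s,a],1).tolist()))
    return out
E
python3 - <<'E'
from h import *
c={k:v for k,v in np.load("top0.npz").items()}; P=pts(c)
hsv=cv2.cvtColor(c["frame"],cv2.COLOR_BGR2HSV)
def box(u,v,r): s=.64; u,v=int(u*s),int(v*s); return slice(v-r,v+r),slice(u-r,u+r),(u-r,v-r)
for n,u,v in [("bench",300,260),("bench2",640,230),("bench3",540,300)]:
    a,b,_=box(u,v,5); z=P[a,b,2]; print(n,z.mean().round(4),z.std().round(4),hsv[a,b].mean((0,1)).round())
for n,u,v,r,f,h in [("round",595,282,14,lambda H:(H[...,2]<110)&(H[...,1]>90),.009),("box",238,250,24,lambda H:(H[...,2]<110)&(H[...,1]>90),.009),
 ("padT",347,250,30,lambda H:H[...,2]<115,.006),("padL",479,252,30,lambda H:H[...,2]<115,.006),
 ("L",332,337,16,lambda H:H[...,1]<60,.007),("T",572,342,14,lambda H:H[...,1]<60,.007),("carton",494,340,16,lambda H:H[...,1]<75,.036),
 ("jar",220,328,9,lambda H:H[...,1]<90,.061),("pot",418,270,20,lambda H:H[...,1]<75,.054),("muller",410,325,18,lambda H:H[...,1]<60,.02)]:
    a,b,off=box(u,v,r); m=f(hsv[a,b]); z=P[a,b,2][m]
    print(n,rect(c,m,h,off)[:2],"z50,95",np.percentile(z,[50,95]).round(3))
# wide-view crops
a,b,_=box(510,330,60)
A=c["frame"][185:250,285:385]; B=c["frame"][175:240,100:230]
cv2.imwrite("pics/crops.png",np.vstack([cv2.resize(A,(520,338),interpolation=cv2.INTER_CUBIC),cv2.resize(B,(520,260),interpolation=cv2.INTER_CUBIC)]))
E
```

```text
bench -0.0004 0.0036 [ 17.  98. 204.]
bench2 0.0002 0.0035 [ 17.  97. 198.]
bench3 0.0146 0.1416 [ 17.  94. 206.]
round [(89.5, [572.9, -357.3], [574.4, -359.2, 49.0, 45.6, 71.7])] z50,95 [0.005 0.011]
box [(34.5, [587.2, 400.3], [585.0, 399.3, 66.2, 10.6, 0.7])] z50,95 [0.005 0.011]Traceback (most recent call last):
  File "<stdin>", line 12, in <module>
  File "h.py", line 25, in rect
    out.append((cv2.contourArea(k),np.round([m['m10']/m['m00'],m['m01']/m['m00']],1).tolist(),np.round([x,y,*s,a],1).tolist()))
                                             ~~~~~~~~^~~~~~~~~
ZeroDivisionError: float division by zero
```

```bash
sed -i "s/if len(k)<5: continue/if cv2.contourArea(k)<12: continue/" h.py
python3 - <<'E'
from h import *
c={k:v for k,v in np.load("top0.npz").items()}; P=pts(c)
hsv=cv2.cvtColor(c["frame"],cv2.COLOR_BGR2HSV)
def box(u,v,r): s=.64; u,v=int(u*s),int(v*s); return slice(v-r,v+r),slice(u-r,u+r),(u-r,v-r)
S=lambda t:lambda H:H[...,1]>t
s_=lambda t:lambda H:H[...,1]<t
for n,u,v,r,f,h in [("round",595,282,14,S(135),.009),("box",238,250,24,S(135),.009),
 ("padT",347,250,30,S(125),.006),("padL",479,252,30,S(125),.006),("corkT",347,265,17,lambda H:(H[...,1]>125)&(H[...,2]>135),.006),("corkL",479,265,17,lambda H:(H[...,1]>125)&(H[...,2]>135),.006),
 ("L",332,337,16,s_(60),.007),("T",572,342,14,s_(60),.007),("carton",494,340,16,s_(70),.036),
 ("jar",220,328,9,s_(80),.061),("pot",418,270,20,s_(75),.054),("muller",410,325,18,s_(70),.02)]:
    a,b,off=box(u,v,r); m=f(hsv[a,b]); z=P[a,b,2][m]
    if not m.any(): print(n,"none"); continue
    print(n,rect(c,m,h,off)[:2],"z50,95",np.percentile(z,[50,95]).round(3))
A=c["frame"][185:250,285:385]; B=c["frame"][175:240,100:230]
cv2.imwrite("pics/crops.png",np.vstack([cv2.resize(A,(520,338),interpolation=cv2.INTER_CUBIC),cv2.resize(B,(520,260),interpolation=cv2.INTER_CUBIC)]))
E
```

```text
round [(210.0, [577.1, -362.2], [578.0, -362.5, 51.6, 54.0, 4.6])] z50,95 [0.005 0.011]
box [(557.0, [586.8, 360.1], [587.1, 359.9, 70.8, 89.5, 0.7])] z50,95 [0.005 0.01 ]
padT [(1024.5, [594.2, 139.0], [604.0, 140.7, 150.0, 89.2, 8.7])] z50,95 [0.006 0.011]
padL [(1001.0, [613.7, -125.1], [622.8, -125.6, 150.4, 90.2, 8.9])] z50,95 [0.006 0.011]
corkT [(724.5, [574.3, 136.4], [581.1, 137.4, 103.8, 88.8, 8.7])] z50,95 [0.006 0.011]
corkL [(725.5, [593.0, -130.1], [599.9, -129.1, 103.7, 90.0, 9.1])] z50,95 [0.006 0.012]
L [(99.0, [420.4, 152.6], [419.1, 152.2, 38.3, 64.1, 18.1])] z50,95 [0.007 0.011]
T [(104.0, [452.8, -323.7], [449.1, -319.1, 53.0, 45.0, 5.7])] z50,95 [0.006 0.012]
carton [(429.0, [422.5, -157.5], [426.7, -155.4, 67.8, 78.5, 3.3])] z50,95 [0.78  0.801]
jar [(62.5, [417.8, 363.2], [418.7, 363.9, 27.2, 27.0, 4.6])] z50,95 [0.059 0.064]
pot [(374.0, [560.9, -6.2], [560.4, -7.4, 67.8, 68.1, 48.7])] z50,95 [0.035 0.054]
muller [(284.0, [458.6, 3.8], [458.6, 3.8, 59.2, 55.3, 4.6]), (12.0, [410.1, -42.5], [410.3, -33.4, 6.1, 42.7, 4.6])] z50,95 [0.026 0.791]
```

View pics/crops.png

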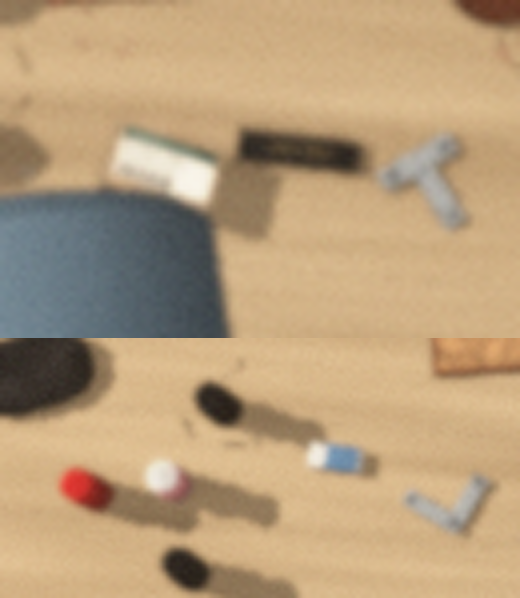

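The top view shows the pads, trays, loose L (332,337), loose T (572,342), and the jar with a white stopper (220,328), which has black and red lookalikes around it. The carton (494,340) is partly under the arm, so I'll move over the jar, which also clears the view of the carton.

Request:
{"op": "jog_arm", "data": {"series": [[[26,-37.5,0,0,0,0,45],[26,-37.5,0,0,0,0,45],[26,-37.5,0,0,0,0,45],[26,-37.5,0,0,0,0,45],[26,-37.5,0,0,0,0,45],[26,-37.5,0,0,0,0,45],[26,-37.5,0,0,0,0,45],[26,-37.5,0,0,0,0,45],[26,-37.5,0,0,0,0,45],[26,-37.5,0,0,0,0,45]]]}}

```text
time_s: 1.1
eef_pos: [0.3161, -0.0851, 0.2312]
eef_rot: [0.0, 0.981, 0.192, 0.0]
wrist_force: [2.2, 0.9, -0.5]
opening: 0.525
grasp_force: 0.0
```

Request:
{"op": "jog_arm", "data": {"series": [[[26,-37.5,0,0,0,0,45],[26,-37.5,0,0,0,0,45],[26,-37.5,0,0,0,0,45],[26,-37.5,0,0,0,0,45],[26,-37.5,0,0,0,0,45],[26,-37.5,0,0,0,0,45],[26,-37.5,0,0,0,0,45],[26,-37.5,0,0,0,0,45],[26,-37.5,0,0,0,0,45],[26,-37.5,0,0,0,0,45]]]}}

```text
time_s: 2.1
eef_pos: [0.4149, 0.3606, 0.2307]
eef_rot: [0.0, 0.981, 0.193, -0.0]
wrist_force: [0.3, -0.4, 1.6]
opening: 0.525
grasp_force: 0.0
```

Request:
{"op": "jog_arm", "data": {"series": [[[0,0,0,0,0,0.146,45],[0,0,0,0,0,0.146,45],[0,0,0,0,0,0.146,45],[0,0,0,0,0,0.146,45],[0,0,0,0,0,0.146,45],[0,0,0,0,0,0.146,45],[0,0,0,0,0,0,45],[0,0,0,0,0,0,45],[0,0,0,0,0,0,45],[0,0,0,0,0,0,45]]]}}

```text
time_s: 3.1
eef_pos: [0.4152, 0.3586, 0.2312]
eef_rot: [0.0, 0.971, -0.241, -0.0]
wrist_force: [0.7, -0.9, 0.4]
opening: 0.524
grasp_force: 0.0
```

Run:
```python
from h import *
w=ctrl.camera("wrist"); t=ctrl.camera("top"); s=ctrl.camera("side"); np.savez("w1.npz",**w); np.savez("top1.npz",**t); np.savez("side1.npz",**s)
print(w["xyz"],w["rotation"],w["fx"])
A=cv2.resize(w["frame"],(512,384)); B=cv2.resize(t["frame"][190:254,275:371],(288,192),interpolation=3); C=cv2.resize(s["frame"][140:188,260:332],(288,192),interpolation=3)
cv2.imwrite("pics/w1.png",np.hstack([A,np.vstack([B,C])]))
P=pts(t); hsv=cv2.cvtColor(t["frame"],cv2.COLOR_BGR2HSV)
m=(P[...,2]>.02)&(P[...,2]<.06); m[:205]=0;m[232:]=0;m[:,:300]=0;m[:,335:]=0
print([ (rect(t,m,h)) for h in (.036,.044)], np.median(P[...,2][m]))
m=hsv[...,1]<60; m[:205]=0;m[232:]=0;m[:,:345]=0;m[:,385:]=0; print("T",rect(t,m,.007))
```

```text
[0.48490171 0.32235473 0.37377748] [-0.07973396 -0.50931969  0.84661126  0.13223211] 336.04167552708594
[[(288.5, [442.0, -164.1], [441.4, -164.0, 62.6, 47.7, 75.8])], [(288.5, [440.6, -163.1], [440.0, -162.9, 62.3, 47.4, 75.8])]] 0.03599596272748751
T [(106.0, [453.1, -323.3], [449.2, -319.1, 53.0, 45.0, 5.7])]
```

View pics/w1.png

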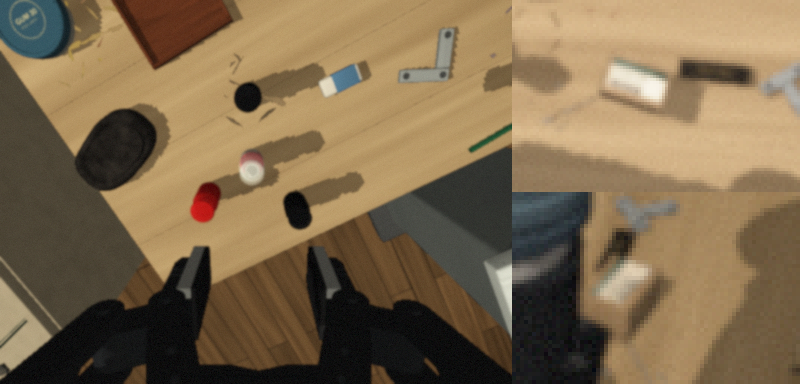

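Run:
```python
from h import *
c=dict(np.load("w1.npz")); P=pts(c); H=cv2.cvtColor(c["frame"],cv2.COLOR_BGR2HSV)
def win(m,u0,u1,v0,v1):
    k=np.zeros_like(m); k[v0:v1,u0:u1]=m[v0:v1,u0:u1]; return k
z=P[...,2]; k=win((z>.056)&(z<.068),225,280,140,200); print("jar top pts",P[k][:,:3].mean(0),P[k].min(0),P[k].max(0))
print("stopper ray",rect(c,win((H[...,1]<60)&(H[...,2]>150),235,270,155,190),.061))
for n,b,f in [("L",(390,470,20,95),H[...,1]<60),("red",(185,225,175,225),(z>.02)),("bk1",(230,265,75,115),z>.02),("bk2",(280,315,185,232),z>.02),("box",(115,235,0,72),(H[...,1]>135))]:
    m=win(f,*b); h=dict(L=.007,box=.009).get(n,.055); print(n,rect(c,m,h)[:1],P[m].mean(0).round(3))
```

```text
jar top pts [0.41989587 0.3636229  0.06021957] [0.40683172 0.35199442 0.05676461] [0.43154474 0.37598969 0.06302245]
stopper ray [(367.0, [420.9, 363.9], [420.9, 363.9, 21.6, 20.8, 27.9])]
L [(1112.0, [423.2, 153.7], [433.3, 158.3, 51.2, 49.2, 64.2])] [0.424 0.153 0.007]
red [(742.5, [412.0, 421.7], [411.6, 422.5, 25.0, 40.9, 37.5])] [0.412 0.422 0.052]
bk1 [(631.5, [482.5, 334.5], [482.7, 334.7, 25.1, 26.0, 17.5])] [0.483 0.334 0.061]
bk2 [(688.0, [360.6, 342.8], [360.6, 342.8, 24.8, 37.6, 79.6])] [0.36  0.343 0.053]
box [(4907.5, [576.6, 370.6], [586.0, 362.2, 71.0, 95.4, 1.4])] [0.578 0.37  0.007]
```

Wrist view: the jar's stopper is at about (252,170), red at (205,200), black at (247,97) and (297,210). Casting the ray puts the jar at (0.4205, 0.364), and its top at 60 mm fits the given size. The carton is upright, since its top reads 36 mm. Next I'll grasp the jar.

Request:
{"op": "jog_arm", "data": {"series": [[[2.2,-7.3,0,0,0,0,45],[0,0,25,0,0,0,45],[0,0,30,0,0,0,45],[0,0,30,0,0,0,45],[0,0,30,0,0,0,45],[0,0,30,0,0,0,45],[0,0,30,0,0,0,45],[0,0,23,0,0,0,45],[0,0,15,0,0,0,45],[0,0,0,0,0,0,45]]]}}

```text
time_s: 4.25
eef_pos: [0.4193, 0.3634, 0.0161]
eef_rot: [0.001, 0.97, -0.242, -0.001]
wrist_force: [-0.4, 0.3, 0.4]
opening: 0.53
grasp_force: 0.0
```

Request:
{"op": "jog_arm", "data": {"series": [[[0,0,0,0,0,0,20],[0,0,0,0,0,0,20],[0,0,0,0,0,0,20],[0,0,0,0,0,0,20],[0,0,0,0,0,0,20],[0,0,0,0,0,0,20],[0,0,0,0,0,0,20],[0,0,0,0,0,0,20],[0,0,-10,0,0,0,20],[0,0,-20,0,0,0,20]]]}}

```text
time_s: 5.25
eef_pos: [0.419, 0.3631, 0.0474]
eef_rot: [0.001, 0.97, -0.242, -0.002]
wrist_force: [-0.7, 0.6, 0.3]
opening: 0.278
grasp_force: 59.0
```

Request:
{"op": "jog_arm", "data": {"series": [[[0,0,-40,0,0,0,20],[0,0,-40,0,0,0,20],[0,0,-40,0,0,0,20],[10,12,-40,0,0,0,20],[28,33,0,0,0,0,20],[30,36,0,0,0,0,20],[30,36,0,0,0,0,20],[30,36,0,0,0,0,20],[30,36,0,0,0,0,20],[30,36,0,0,0,0,20]]]}}

```text
time_s: 6.25
eef_pos: [0.4807, 0.0754, 0.2087]
eef_rot: [-0.0, 0.97, -0.242, 0.0]
wrist_force: [0.6, 1.0, -0.8]
opening: 0.278
grasp_force: 59.0
```

Request:
{"op": "jog_arm", "data": {"series": [[[30,36,0,0,0,0,20],[30,36,0,0,0,0,20],[30,36,0,0,0,0,20],[30,36,0,0,0,0,20],[30,36,0,0,0,0,20],[30,36,0,0,0,0,20],[30,36,0,0,0,0,20],[30,36,0,0,0,0,20],[30,36,0,0,0,0,20],[22,18,0,0,0,0,20]]]}}

```text
time_s: 7.25
eef_pos: [0.5777, -0.3654, 0.2083]
eef_rot: [0.0, 0.97, -0.243, -0.0]
wrist_force: [-0.4, 0.2, -0.3]
opening: 0.277
grasp_force: 59.0
```

Request:
{"op": "jog_arm", "data": {"series": [[[0,0,0,0,0,-0.06,20],[0,0,0,0,0,-0.06,20],[0,0,0,0,0,-0.12,20],[0,0,0,0,0,-0.12,20],[0,0,0,0,0,-0.06,20],[0,0,0,0,0,-0.06,20],[0,0,0,0,0,0,20],[0,0,0,0,0,0,20],[0,0,0,0,0,0,20],[0,0,0,0,0,0,20]]]}}

```text
time_s: 8.25
eef_pos: [0.5785, -0.3618, 0.2083]
eef_rot: [-0.0, 1.0, -0.004, -0.0]
wrist_force: [0.7, -1.2, -0.5]
opening: 0.283
grasp_force: 59.0
```

Run:
```python
from h import *
o=ctrl.get_obs(); print(o["eef_pos"],o["eef_rot"].round(3),o["opening"])
c=ctrl.camera("wrist"); np.savez("w2.npz",**c); cv2.imwrite("pics/w2.png",c["frame"])
P=pts(c); H=cv2.cvtColor(c["frame"],cv2.COLOR_BGR2HSV)
m=(H[...,1]>135)&(H[...,2]<140)&(P[...,2]<.03)&(P[...,2]>-.005); print(rect(c,m,.009))
```

```text
[ 0.57851011 -0.36177113  0.20830627] [-0.     1.    -0.004 -0.   ] 0.28254285909936494
[(4336.0, [628.0, -146.5], [624.7, -129.1, 153.4, 93.4, 8.7]), (2451.0, [579.7, -362.3], [579.4, -362.3, 58.5, 59.4, 89.4]), (1461.5, [725.4, -446.6], [725.3, -449.1, 225.1, 7.5, 89.6])]
```

View pics/w2.png

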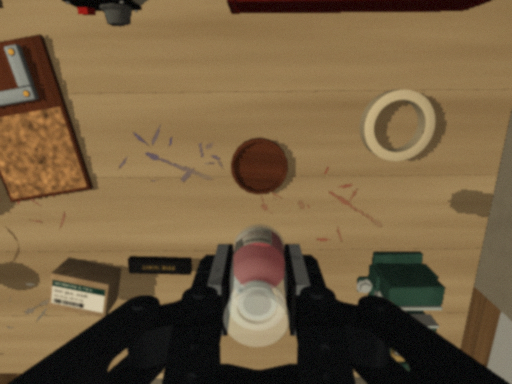

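Request:
{"op": "jog_arm", "data": {"series": [[[1,0.5,20,0,0,0,20],[0,0,30,0,0,0,20],[0,0,35,0,0,0,20],[0,0,35,0,0,0,20],[0,0,30,0,0,0,20],[0,0,20,0,0,0,20],[0,0,8,0,0,0,20],[0,0,5,0,0,0,20],[0,0,3,0,0,0,20],[0,0,0,0,0,0,20]]]}}

```text
time_s: 9.3
eef_pos: [0.5804, -0.363, 0.0239]
eef_rot: [0.001, 1.0, -0.004, 0.001]
wrist_force: [-0.5, 1.0, -0.3]
opening: 0.274
grasp_force: 59.0
```

Run:
```python
from h import *
o=ctrl.get_obs(); print(o["eef_pos"],o["wrist_force"].round(1))
c=ctrl.camera("side"); cv2.imwrite("pics/s2.png",cv2.resize(c["frame"][60:180,180:340],(640,480),interpolation=3))
```

```text
[ 0.58043061 -0.36304159  0.02389257] [-0.5  1.  -0.3]
```

View pics/s2.png

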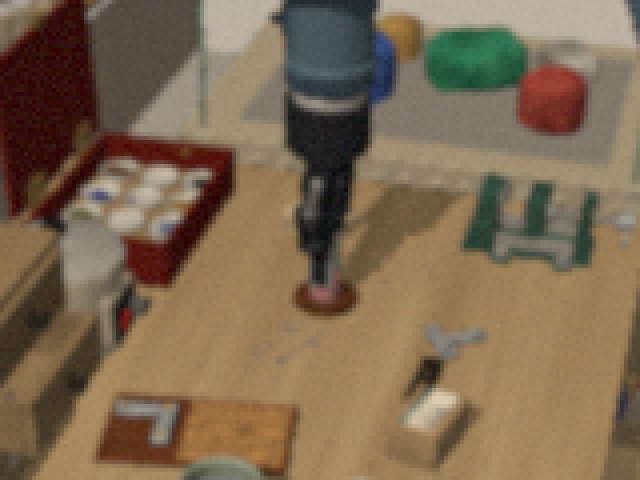

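The jar is over the middle of the round tray at about (325,295), just above the floor. I'll ease it down.

Request:
{"op": "jog_arm", "data": {"series": [[[0,0,1,0,0,0,20],[0,0,1,0,0,0,20],[0,0,1,0,0,0,20],[0,0,0,0,0,0,20],[0,0,0,0,0,0,20],[0,0,0,0,0,0,20],[0,0,0,0,0,0,20],[0,0,0,0,0,0,20],[0,0,0,0,0,0,20],[0,0,0,0,0,0,20]]]}}

```text
time_s: 10.35
eef_pos: [0.5808, -0.3633, 0.0234]
eef_rot: [0.001, 1.0, -0.004, 0.001]
wrist_force: [-4.7, 4.4, 17.6]
opening: 0.279
grasp_force: 60.9
```

Request:
{"op": "jog_arm", "data": {"series": [[[0,0,0,0,0,0,45],[0,0,0,0,0,0,45],[0,0,0,0,0,0,45],[0,0,0,0,0,0,45],[0,0,-10,0,0,0,45],[0,0,-25,0,0,0,45],[0,0,-35,0,0,0,45],[0,0,-40,0,0,0,45],[0,0,-40,0,0,0,45],[0,0,-40,0,0,0,45]]]}}

```text
time_s: 11.35
eef_pos: [0.5795, -0.3622, 0.2116]
eef_rot: [0.0, 1.0, -0.004, 0.0]
wrist_force: [0.2, -0.8, -0.6]
opening: 0.522
grasp_force: 0.0
```

Request:
{"op": "jog_arm", "data": {"series": [[[-20,-28,0,0,0,0,60],[-24,-34,0,0,0,0,60],[-24,-34,0,0,0,0,60],[-24,-34,0,0,0,0,60],[-24,-34,0,0,0,0,60],[-24,-34,0,0,0,0,60],[0,0,0,0,0,-0.147,60],[0,0,0,0,0,-0.147,60],[0,0,0,0,0,-0.147,60],[0,0,0,0,0,-0.147,60]]]}}

```text
time_s: 12.35
eef_pos: [0.4413, -0.1631, 0.2101]
eef_rot: [0.0, 0.957, 0.289, 0.0]
wrist_force: [0.3, -0.3, 0.8]
opening: 0.701
grasp_force: 0.0
```

Request:
{"op": "jog_arm", "data": {"series": [[[0,0,0,0,0,-0.147,60],[0,0,0,0,0,-0.147,60],[0,0,0,0,0,-0.147,60],[0,0,0,0,0,-0.147,60],[0,0,0,0,0,-0.147,60],[0,0,0,0,0,0,60],[0,0,0,0,0,0,60],[0,0,0,0,0,0,60],[0,0,0,0,0,0,60],[0,0,0,0,0,0,60]]]}}

```text
time_s: 13.35
eef_pos: [0.4412, -0.1632, 0.2093]
eef_rot: [-0.0, 0.792, 0.611, -0.0]
wrist_force: [-0.1, 0.0, -0.4]
opening: 0.706
grasp_force: 0.0
```

```bash
cat >> h.py <<'E'
def yaw(o): q=o["eef_rot"]; return 2*np.arctan2(q[2],q[1])
def plan(x,y,a=None):
    "tool shift (mm) to world xy mm and tool rz to yaw a deg"
    o=ctrl.get_obs(); p=yaw(o); d=np.array([x,y])-o["eef_pos"][:2]*1000
    t=(np.cos(p)*d[0]+np.sin(p)*d[1], np.sin(p)*d[0]-np.cos(p)*d[1])
    print("pos",o["eef_pos"].round(4),"yaw",np.degrees(p).round(2),"tx,ty",np.round(t,1),"rz",None if a is None else round(-((np.radians(a)-p+np.pi)%(2*np.pi)-np.pi),3))
E
python3 - <<'E'
from h import *
c=ctrl.camera("wrist"); np.savez("w3.npz",**c); cv2.imwrite("pics/w3.png",c["frame"])
P=pts(c); z=P[...,2]; m=(z>.030)&(z<.045)&(np.hypot(P[...,0]-.441,P[...,1]+.164)<.07)
r=rect(c,cv2.morphologyEx(m.astype(np.uint8),cv2.MORPH_CLOSE,np.ones((5,5))),.036); print(r,z[m].mean())
t=ctrl.camera("top");Q=pts(t); k=(Q[...,2]>.055)&(np.hypot(Q[...,0]-.58,Q[...,1]+.362)<.035); print("jar",Q[k].mean(0),Q[k][:,2].max())
plan(*r[0][2][:2])
E
```

```text
[(2774.5, [444.1, -163.3], [444.0, -163.1, 62.6, 43.7, 76.1])] 0.03614155021662594
jar [ 0.58455448 -0.37031718  0.06378765] 0.06829898869134121
pos [ 0.4412 -0.1632  0.2093] yaw 75.3 tx,ty [0.8 2.7] rz None
```

View pics/w3.png

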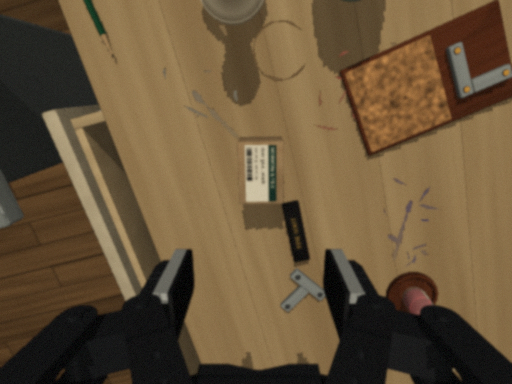

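The carton lies at (262,172) with its label up, 62.6 x 43.7 mm, top at 36 mm, which fits. I'll grasp it across the short side.

Request:
{"op": "jog_arm", "data": {"series": [[[0.8,2.7,20,0,0,-0.012,60],[0,0,30,0,0,0,60],[0,0,30,0,0,0,60],[0,0,30,0,0,0,60],[0,0,30,0,0,0,60],[0,0,30,0,0,0,60],[0,0,17,0,0,0,60],[0,0,8,0,0,0,60],[0,0,2,0,0,0,60],[0,0,0,0,0,0,60]]]}}

```text
time_s: 14.45
eef_pos: [0.4445, -0.1634, 0.0128]
eef_rot: [0.0, 0.788, 0.616, 0.0]
wrist_force: [-0.7, -0.3, -0.3]
opening: 0.701
grasp_force: 0.0
```

Request:
{"op": "jog_arm", "data": {"series": [[[0,0,0,0,0,0,38],[0,0,0,0,0,0,38],[0,0,0,0,0,0,38],[0,0,0,0,0,0,38],[0,0,0,0,0,0,38],[0,0,0,0,0,0,38],[0,0,0,0,0,0,38],[0,0,-10,0,0,0,38],[0,0,-30,0,0,0,38],[0,0,-40,0,0,0,38]]]}}

```text
time_s: 15.45
eef_pos: [0.4423, -0.162, 0.0921]
eef_rot: [-0.002, 0.788, 0.616, -0.001]
wrist_force: [0.7, 0.1, -1.4]
opening: 0.503
grasp_force: 61.3
```

Run:
```python
from h import *
plan(586.5,361,91)
c=ctrl.camera("side"); t=ctrl.camera("top"); w=ctrl.camera("wrist"); cv2.imwrite("pics/s3.png",np.hstack([cv2.resize(c["frame"][100:180,190:300],(440,320),interpolation=3),cv2.resize(t["frame"][150:210,350:410],(320,320),interpolation=3)]))
H=cv2.cvtColor(t["frame"],cv2.COLOR_BGR2HSV); m=(H[...,1]>135); k=np.zeros_like(m); k[135:185,125:180]=m[135:185,125:180]; print(rect(t,k,.009)[:1])
```

```text
pos [ 0.4423 -0.162   0.0921] yaw 76.01 tx,ty [542.4  13.5] rz -0.262
[(550.0, [586.9, 359.8], [587.0, 360.1, 70.6, 89.0, 1.8])]
```

View pics/s3.png

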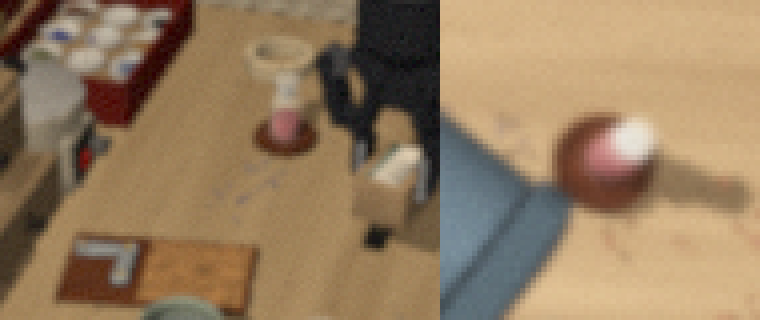

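The jar stands upright in the round tray at about (285,130), and the carton is held level. I'll carry it to the rectangular tray.

Request:
{"op": "jog_arm", "data": {"series": [[[0,0,-45,0,0,0,38],[20,0.5,-40,0,0,0,38],[45,1.1,0,0,0,0,38],[45,1.1,0,0,0,0,38],[45,1.1,0,0,0,0,38],[45,1.1,0,0,0,0,38],[45,1.1,0,0,0,0,38],[45,1.1,0,0,0,0,38],[45,1.1,0,0,0,0,38],[45,1.1,0,0,0,0,38]]]}}

```text
time_s: 16.6
eef_pos: [0.5441, 0.2052, 0.1761]
eef_rot: [-0.0, 0.788, 0.616, -0.001]
wrist_force: [0.2, -0.5, 0.2]
opening: 0.498
grasp_force: 61.5
```

Request:
{"op": "jog_arm", "data": {"series": [[[45,1.1,0,0,0,0,38],[45,1.1,0,0,0,0,38],[45,1.1,0,0,0,0,38],[27,1,0,0,0,0,38],[0,0,0,0,0,-0.132,38],[0,0,0,0,0,-0.132,38],[0,0,0,0,0,0,38],[0,0,0,0,0,0,38],[0,0,0,0,0,0,38],[0,0,0,0,0,0,38]]]}}

```text
time_s: 17.6
eef_pos: [0.5881, 0.3592, 0.1772]
eef_rot: [-0.0, 0.701, 0.713, -0.0]
wrist_force: [0.2, -0.3, -0.3]
opening: 0.502
grasp_force: 61.5
```

Run:
```python
from h import *
c=ctrl.camera("wrist"); np.savez("w4.npz",**c); cv2.imwrite("pics/w4.png",c["frame"])
P=pts(c); H=cv2.cvtColor(c["frame"],cv2.COLOR_BGR2HSV)
m=(H[...,1]>135)&(np.abs(P[...,2]-.006)<.012); r=rect(c,m,.009); print(r)
plan(586.5,361,91.2)
```

```text
[(5737.5, [589.8, 375.8], [589.8, 377.4, 76.2, 71.9, 1.5]), (4613.0, [733.6, 381.2], [757.7, 359.0, 292.0, 75.8, 89.5]), (1355.5, [575.7, 144.2], [574.8, 146.1, 46.3, 103.8, 74.2])]
pos [0.5882 0.3593 0.1773] yaw 91.06 tx,ty [ 1.7 -1.7] rz -0.002
```

View pics/w4.png

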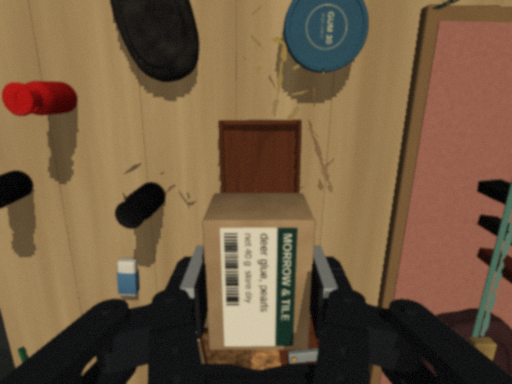

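Request:
{"op": "jog_arm", "data": {"series": [[[3.5,0,20,0,0,0,38],[0,0,30,0,0,0,38],[0,0,30,0,0,0,38],[0,0,30,0,0,0,38],[0,0,25,0,0,0,38],[0,0,12,0,0,0,38],[0,0,8,0,0,0,38],[0,0,2,0,0,0,38],[0,0,0,0,0,0,38],[0,0,0,0,0,0,38]]]}}

```text
time_s: 18.65
eef_pos: [0.5891, 0.3635, 0.0219]
eef_rot: [0.001, 0.7, 0.714, 0.001]
wrist_force: [0.7, 0.1, -1.3]
opening: 0.506
grasp_force: 61.4
```

Request:
{"op": "jog_arm", "data": {"series": [[[0,0,1.5,0,0,0,38],[0,0,1,0,0,0,38],[0,0,1,0,0,0,38],[0,0,0,0,0,0,38],[0,0,0,0,0,0,38],[0,0,0,0,0,0,38],[0,0,0,0,0,0,38],[0,0,0,0,0,0,38],[0,0,0,0,0,0,38],[0,0,0,0,0,0,38]]]}}

```text
time_s: 19.65
eef_pos: [0.5884, 0.3632, 0.0177]
eef_rot: [0.0, 0.7, 0.714, 0.0]
wrist_force: [-1.3, -0.7, 6.2]
opening: 0.503
grasp_force: 62.0
```

Request:
{"op": "jog_arm", "data": {"series": [[[0,0,0,0,0,0,58],[0,0,0,0,0,0,58],[0,0,0,0,0,0,58],[0,0,0,0,0,0,58],[0,0,-10,0,0,0,58],[0,0,-30,0,0,0,58],[0,0,-40,0,0,0,58],[0,0,-40,0,0,0,58],[0,0,-40,0,0,0,58],[0,0,-30,0,0,0,58]]]}}

```text
time_s: 20.65
eef_pos: [0.5889, 0.3634, 0.2111]
eef_rot: [0.001, 0.7, 0.714, 0.002]
wrist_force: [0.8, -0.1, -0.4]
opening: 0.677
grasp_force: 0.0
```

Request:
{"op": "jog_arm", "data": {"series": [[[-27,-24.5,0,0,0,0,30],[-27,-24.5,0,0,0,0,30],[-27,-24.5,0,0,0,0,30],[-27,-24.5,0,0,0,0,30],[-27,-24.5,0,0,0,0,30],[-27,-24.5,0,0,0,0,30],[-27,-24.5,0,0,0,0,30],[0,0,0,0,0,0.12,30],[0,0,0,0,0,0.12,30],[0,0,0,0,0,0.12,30]]]}}

```text
time_s: 21.65
eef_pos: [0.4205, 0.1704, 0.2079]
eef_rot: [0.0, 0.818, 0.575, 0.001]
wrist_force: [0.1, -0.1, -0.1]
opening: 0.346
grasp_force: 0.0
```

Request:
{"op": "jog_arm", "data": {"series": [[[0,0,0,0,0,0.11,30],[0,0,0,0,0,0,30],[0,0,0,0,0,0,30],[0,0,0,0,0,0,30],[0,0,0,0,0,0,30],[0,0,0,0,0,0,30],[0,0,0,0,0,0,30],[0,0,0,0,0,0,30],[0,0,0,0,0,0,30],[0,0,0,0,0,0,30]]]}}

```text
time_s: 22.65
eef_pos: [0.4204, 0.1706, 0.2068]
eef_rot: [-0.0, 0.847, 0.532, -0.0]
wrist_force: [0.0, 0.0, -0.6]
opening: 0.352
grasp_force: 0.0
```

Run:
```python
from h import *
c=ctrl.camera("wrist"); np.savez("w5.npz",**c); cv2.imwrite("pics/w5.png",c["frame"])
P=pts(c); H=cv2.cvtColor(c["frame"],cv2.COLOR_BGR2HSV)
m=(H[...,1]<60)&(np.hypot(P[...,0]-.430,P[...,1]-.157)<.05)&(P[...,2]<.03); r=rect(c,m,.007)[0]; print(r)
s=r[2]; ctr=np.array(s[:2]); v=np.array(r[1])-ctr; base=np.degrees(np.arctan2(v[1],v[0]))-225
a=s[4]+90*np.round((base-s[4])/90); 
p=ctr+R.from_euler('z',a,degrees=True).as_matrix()[:2,:2]@[-18.5,5]; print("yaw est",base,"->",a,"pinch",p)
plan(*p,a+90)
b=(H[...,0]>95)&(H[...,0]<125)&(H[...,1]>90)&(np.abs(P[...,2])<.05)&(np.hypot(P[...,0]-.430,P[...,1]-.157)<.15)
print("blue",P[b][:,:2].min(0),P[b][:,:2].max(0))
t=ctrl.camera("top"); Q=pts(t); k=(Q[...,2]>.03)&(Q[...,2]<.06)&(np.hypot(Q[...,0]-.588,Q[...,1]-.361)<.06); print("carton",rect(t,k,.040)[:1],np.median(Q[...,2][k]))
```

```text
(875.0, [422.4, 153.7], [433.0, 157.2, 49.5, 49.1, 64.1])
yaw est -386.72736173301473 -> -385.9 pinch [418.54219003 169.77862198]
pos [0.4204 0.1706 0.2068] yaw 64.22 tx,ty [-1.6 -1.3] rz 0.002
blue [0.44312956 0.22805905] [0.4605198  0.25083237]
carton [(130.5, [589.0, 374.5], [586.8, 360.7, 45.7, 62.7, 0.7])] 0.04029911674524467
```

View pics/w5.png

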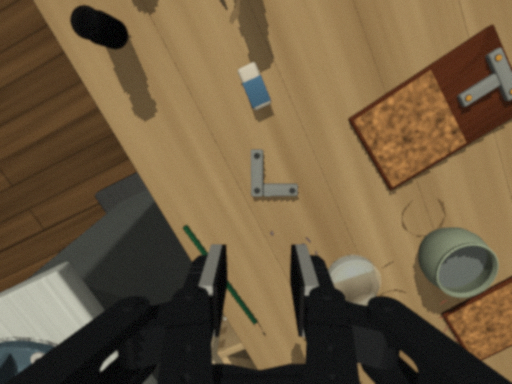

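The carton sits in the tray, centred at (586.8, 360.7) with its top at 40 mm. The L's corner is at about (258,190), and the leg to pinch runs up to (257,150). I'll descend.

Request:
{"op": "jog_arm", "data": {"series": [[[-1.6,-1.3,20,0,0,0,30],[0,0,30,0,0,0,30],[0,0,30,0,0,0,30],[0,0,30,0,0,0,30],[0,0,30,0,0,0,30],[0,0,30,0,0,0,30],[0,0,18,0,0,0,30],[0,0,8,0,0,0,30],[0,0,2,0,0,0,30],[0,0,0,0,0,0,30]]]}}

```text
time_s: 23.75
eef_pos: [0.4191, 0.1698, 0.0093]
eef_rot: [0.0, 0.847, 0.532, 0.0]
wrist_force: [0.2, 0.1, 0.0]
opening: 0.351
grasp_force: 0.0
```

Request:
{"op": "jog_arm", "data": {"series": [[[0,0,1,0,0,0,30],[0,0,1,0,0,0,30],[0,0,1,0,0,0,30],[0,0,0,0,0,0,30],[0,0,0,0,0,0,30],[0,0,0,0,0,0,30],[0,0,0,0,0,0,30],[0,0,0,0,0,0,30],[0,0,0,0,0,0,30],[0,0,0,0,0,0,30]]]}}

```text
time_s: 24.75
eef_pos: [0.4185, 0.1698, 0.0058]
eef_rot: [-0.0, 0.847, 0.532, -0.0]
wrist_force: [-0.4, 0.5, -0.3]
opening: 0.353
grasp_force: 0.0
```

Request:
{"op": "jog_arm", "data": {"series": [[[0,0,1.5,0,0,0,30],[0,0,1.5,0,0,0,30],[0,0,0,0,0,0,30],[0,0,0,0,0,0,7],[0,0,0,0,0,0,7],[0,0,0,0,0,0,7],[0,0,0,0,0,0,7],[0,0,0,0,0,0,7],[0,0,0,0,0,0,7],[0,0,0,0,0,0,7]]]}}

```text
time_s: 25.75
eef_pos: [0.4186, 0.1698, 0.0029]
eef_rot: [0.0, 0.847, 0.532, 0.0]
wrist_force: [-1.7, -0.9, 4.7]
opening: 0.123
grasp_force: 59.0
```

Request:
{"op": "jog_arm", "data": {"series": [[[0,0,-10,0,0,0,7],[0,0,-35,0,0,0,7],[0,0,-40,0,0,0,7],[0,0,-40,0,0,0,7],[0,0,-40,0,0,0,7],[-25,33.5,0,0,0,0,7],[-25,33.5,0,0,0,0,7],[-25,33.5,0,0,0,0,7],[-25,33.5,0,0,0,0,7],[-25,33.5,0,0,0,0,7]]]}}

```text
time_s: 26.75
eef_pos: [0.5154, -0.0172, 0.1683]
eef_rot: [0.0, 0.847, 0.532, 0.0]
wrist_force: [0.3, 0.8, 0.1]
opening: 0.12
grasp_force: 58.8
```

Request:
{"op": "jog_arm", "data": {"series": [[[-25,33.5,0,0,0,0,7],[-25,33.5,0,0,0,0,7],[-25,33.5,0,0,0,0,7],[0,0,0,0,0,-0.121,7],[0,0,0,0,0,-0.121,7],[0,0,0,0,0,-0.121,7],[0,0,0,0,0,-0.121,7],[0,0,0,0,0,-0.121,7],[0,0,0,0,0,0,7],[0,0,0,0,0,0,7]]]}}

```text
time_s: 27.75
eef_pos: [0.5727, -0.1268, 0.168]
eef_rot: [-0.0, 0.651, 0.759, 0.0]
wrist_force: [0.2, 0.2, -1.4]
opening: 0.121
grasp_force: 58.8
```

Request:
{"op": "jog_arm", "data": {"series": [[[0,0,0,0,0,0,7],[0,0,0,0,0,0,7],[0,0,0,0,0,0,7],[0,0,0,0,0,0,7],[0,0,0,0,0,0,7],[0,0,0,0,0,0,7],[0,0,0,0,0,0,7],[0,0,0,0,0,0,7],[0,0,0,0,0,0,7],[0,0,0,0,0,0,7]]]}}

```text
time_s: 28.75
eef_pos: [0.5729, -0.1269, 0.1678]
eef_rot: [-0.0, 0.65, 0.76, 0.0]
wrist_force: [-0.5, -0.9, -0.8]
opening: 0.121
grasp_force: 58.8
```

Run:
```python
from h import *
c=ctrl.camera("wrist"); np.savez("w6.npz",**c); cv2.imwrite("pics/w6.png",c["frame"])
P=pts(c); H=cv2.cvtColor(c["frame"],cv2.COLOR_BGR2HSV)
flat=np.abs(P[...,2]-.006)<.012
m=(H[...,1]>125)&flat; near=np.hypot(P[...,0]-.61,P[...,1]+.127)<.11
print("board",rect(c,m&near,.006)[:2]); k=m&near&(H[...,2]>125); print("cork",rect(c,k,.006)[:2])
g=(H[...,1]<70)&(P[...,2]>.12)&(P[...,2]<.21); print("held",[(q[0],q[2]) for q in rect(c,g,.172)])
plan(573.2,-128.2,98.8)
# wrist frame w2/w3 boards
for n in("w2","w3"):
    d=dict(np.load(n+".npz")); Q=pts(d); h=cv2.cvtColor(d["frame"],cv2.COLOR_BGR2HSV); f=(h[...,1]>125)&(np.abs(Q[...,2]-.006)<.012)&(np.hypot(Q[...,0]-.61,Q[...,1]+.127)<.11)
    print(n,rect(d,f,.006)[:1],rect(d,f&(h[...,2]>125),.006)[:1])
```

```text
board [(15249.5, [624.4, -123.9], [620.6, -125.0, 162.4, 94.2, 8.8]), (35.0, [549.7, -76.6], [549.7, -76.4, 11.5, 4.3, 8.8])]
cork [(7168.5, [594.1, -129.1], [593.9, -130.2, 84.3, 83.7, 8.8]), (18.5, [650.9, -103.3], [650.9, -103.4, 4.8, 4.8, 38.4])]
held [(5218.0, [574.8, -135.9, 44.6, 58.7, 38.3]), (256.5, [609.5, -138.3, 14.9, 6.7, 8.8])]
pos [ 0.5729 -0.1269  0.1678] yaw 98.88 tx,ty [-1.3  0.1] rz 0.001
w2 [(9416.0, [609.0, -137.6], [623.5, -127.1, 158.3, 99.3, 8.6])] [(5530.5, [592.9, -132.5], [594.2, -129.6, 84.2, 83.9, 8.8])]
w3 [(13929.0, [617.5, -124.7], [620.4, -125.8, 162.1, 98.8, 7.7])] [(6573.0, [594.1, -129.1], [594.2, -129.9, 83.6, 83.7, 9.2])]
```

View pics/w6.png

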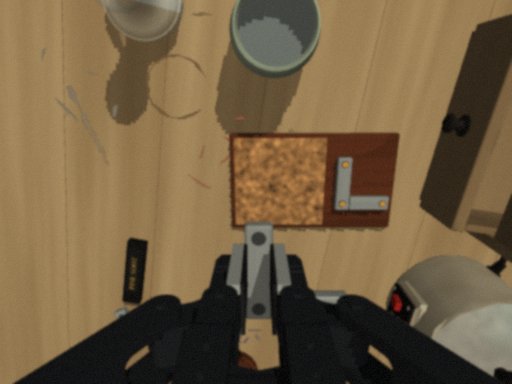

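Cork centre is (594, -130) at yaw 8.8°, 84 x 84 mm as given. The L brace is held square to it, so I'll lower it.

Request:
{"op": "jog_arm", "data": {"series": [[[-1.3,1.9,20,0,0,0,7],[0,0,30,0,0,0,7],[0,0,30,0,0,0,7],[0,0,30,0,0,0,7],[0,0,25,0,0,0,7],[0,0,13,0,0,0,7],[0,0,6,0,0,0,7],[0,0,2,0,0,0,7],[0,0,0,0,0,0,7],[0,0,0,0,0,0,7]]]}}

```text
time_s: 29.8
eef_pos: [0.576, -0.1283, 0.0131]
eef_rot: [0.001, 0.65, 0.76, 0.0]
wrist_force: [-0.1, 0.7, -1.6]
opening: 0.119
grasp_force: 58.8
```

Request:
{"op": "jog_arm", "data": {"series": [[[0,0,1,0,0,0,7],[0,0,0.5,0,0,0,7],[0,0,0,0,0,0,7],[0,0,0,0,0,0,7],[0,0,0,0,0,0,7],[0,0,0,0,0,0,7],[0,0,0,0,0,0,7],[0,0,0,0,0,0,7],[0,0,0,0,0,0,7],[0,0,0,0,0,0,7]]]}}

```text
time_s: 30.8
eef_pos: [0.5749, -0.1279, 0.0103]
eef_rot: [-0.0, 0.65, 0.76, -0.0]
wrist_force: [-0.1, 0.1, -0.3]
opening: 0.119
grasp_force: 58.8
```

Request:
{"op": "jog_arm", "data": {"series": [[[0,0,0.7,0,0,0,7],[0,0,0.7,0,0,0,7],[0,0,0,0,0,0,7],[0,0,0,0,0,0,7],[0,0,0,0,0,0,7],[0,0,0,0,0,0,7],[0,0,0,0,0,0,7],[0,0,0,0,0,0,7],[0,0,0,0,0,0,7],[0,0,0,0,0,0,7]]]}}

```text
time_s: 31.8
eef_pos: [0.575, -0.1279, 0.009]
eef_rot: [0.0, 0.65, 0.76, 0.0]
wrist_force: [-1.0, 0.5, 2.5]
opening: 0.116
grasp_force: 59.2
```

Request:
{"op": "jog_arm", "data": {"series": [[[0,0,0,0,0,0,30],[0,0,0,0,0,0,30],[0,0,0,0,0,0,30],[0,0,-5,0,0,0,30],[0,0,-15,0,0,0,30],[0,0,-30,0,0,0,30],[0,0,-40,0,0,0,30],[0,0,-40,0,0,0,30],[0,0,-40,0,0,0,30],[0,0,-30,0,0,0,30]]]}}

```text
time_s: 32.8
eef_pos: [0.5758, -0.1282, 0.2135]
eef_rot: [0.002, 0.65, 0.76, 0.001]
wrist_force: [-0.5, -0.8, 0.1]
opening: 0.347
grasp_force: 0.0
```

Request:
{"op": "jog_arm", "data": {"series": [[[-28.5,-25.5,0,0,0,0,30],[-28.5,-25.5,0,0,0,0,30],[-28.5,-25.5,0,0,0,0,30],[-28.5,-25.5,0,0,0,0,30],[-28.5,-25.5,0,0,0,0,30],[-28.5,-25.5,0,0,0,0,30],[0,0,0,0,0,0,30],[0,0,0,0,0,0,30],[0,0,0,0,0,0,30],[0,0,0,0,0,0,30]]]}}

```text
time_s: 33.8
eef_pos: [0.4509, -0.3194, 0.2092]
eef_rot: [0.0, 0.65, 0.76, 0.0]
wrist_force: [-0.6, 0.2, 0.2]
opening: 0.351
grasp_force: 0.0
```

Run:
```python
from h import *
c=ctrl.camera("wrist"); np.savez("w7.npz",**c); cv2.imwrite("pics/w7.png",c["frame"])
P=pts(c); H=cv2.cvtColor(c["frame"],cv2.COLOR_BGR2HSV)
low=np.abs(P[...,2]-.007)<.012
m=(H[...,1]<60)&(H[...,2]>100)&(np.hypot(P[...,0]-.450,P[...,1]+.320)<.045)&low; r=rect(c,m,.007)[0]; print("T",r)
k=(H[...,1]<70)&(H[...,2]>100)&(np.hypot(P[...,0]-.594,P[...,1]+.130)<.045)&low; print("L placed",rect(c,k,.013)[:1],np.median(P[...,2][k]) )
s=r[2]; ctr=np.array(s[:2]); v=np.array(r[1])-ctr; base=np.degrees(np.arctan2(v[1],v[0]))
a=s[4]+90*np.round((base-s[4])/90); Rz=R.from_euler('z',a,degrees=True).as_matrix()[:2,:2]
p=ctr+Rz@[-5,0]; print("yaw est",base,"->",a,"expected centroid",Rz@[7.6,0],v,"pinch",p)
plan(*p,a)
```

```text
T (810.5, [454.7, -321.9], [447.2, -327.0, 49.2, 49.2, 34.0])
L placed [(675.0, [597.3, -148.2], [597.3, -147.9, 48.0, 12.2, 7.9])] 0.012868626364021418
yaw est 34.21570213243752 -> 34.0 expected centroid [6.30068555 4.24986607] [7.5 5.1] pinch [ 443.05481214 -329.79596452]
pos [ 0.4508 -0.3194  0.2091] yaw 98.98 tx,ty [-9.  -9.3] rz 1.134
```

View pics/w7.png

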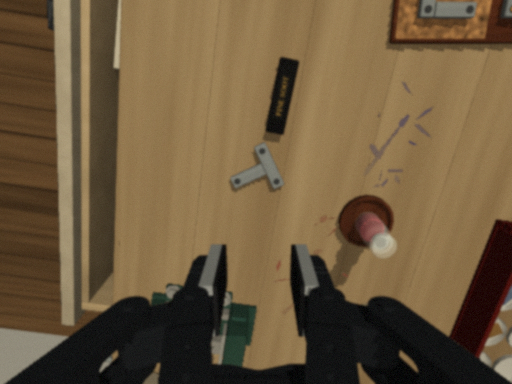

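The T's bar runs from (262,150) to (277,185) and its stem to (237,183), giving yaw 34°. The placed L's leg matches where it should be. I'll turn and descend to the stem.

Request:
{"op": "jog_arm", "data": {"series": [[[-9,-9.3,0,0,0,0,30],[0,0,0,0,0,0.142,30],[0,0,0,0,0,0.142,30],[0,0,0,0,0,0.142,30],[0,0,0,0,0,0.142,30],[0,0,0,0,0,0.142,30],[0,0,0,0,0,0.142,30],[0,0,0,0,0,0.142,30],[0,0,0,0,0,0.14,30],[0,0,0,0,0,0,30]]]}}

```text
time_s: 34.85
eef_pos: [0.4422, -0.331, 0.2088]
eef_rot: [-0.0, 0.957, 0.291, -0.0]
wrist_force: [-0.0, -0.1, 0.1]
opening: 0.352
grasp_force: 0.0
```

Request:
{"op": "jog_arm", "data": {"series": [[[0,0,20,0,0,0,30],[0,0,30,0,0,0,30],[0,0,30,0,0,0,30],[0,0,30,0,0,0,30],[0,0,30,0,0,0,30],[0,0,25,0,0,0,30],[0,0,10,0,0,0,30],[0,0,0,0,0,0,30],[0,0,0,0,0,0,30],[0,0,0,0,0,0,30]]]}}

```text
time_s: 35.85
eef_pos: [0.4433, -0.3318, 0.0356]
eef_rot: [0.001, 0.956, 0.292, 0.001]
wrist_force: [-0.2, -0.6, 0.1]
opening: 0.354
grasp_force: 0.0
```

Run:
```python
from h import *
plan(443.1,-329.8,34)
c=ctrl.camera("wrist"); cv2.imwrite("pics/w8.png",c["frame"])
```

```text
pos [ 0.4433 -0.3318  0.0356] yaw 33.96 tx,ty [ 1.  -1.8] rz -0.001
```

Close to target. I'll apply the small correction, go down to 3 mm and close.

Request:
{"op": "jog_arm", "data": {"series": [[[1,-1.7,0,0,0,0,30],[0,0,12,0,0,0,30],[0,0,10,0,0,0,30],[0,0,5,0,0,0,30],[0,0,2,0,0,0,30],[0,0,0,0,0,0,30],[0,0,0,0,0,0,30],[0,0,0,0,0,0,30],[0,0,0,0,0,0,30],[0,0,0,0,0,0,30]]]}}

```text
time_s: 36.9
eef_pos: [0.4424, -0.329, 0.0052]
eef_rot: [0.0, 0.957, 0.292, 0.0]
wrist_force: [-0.2, 0.6, -0.2]
opening: 0.349
grasp_force: 0.0
```

Request:
{"op": "jog_arm", "data": {"series": [[[0.3,0.5,1,0,0,0,30],[0,0,1.2,0,0,0,30],[0,0,0,0,0,0,30],[0,0,0,0,0,0,7],[0,0,0,0,0,0,7],[0,0,0,0,0,0,7],[0,0,0,0,0,0,7],[0,0,0,0,0,0,7],[0,0,0,0,0,0,7],[0,0,0,0,0,0,7]]]}}

```text
time_s: 37.9
eef_pos: [0.4429, -0.3292, 0.0029]
eef_rot: [0.0, 0.957, 0.292, 0.0]
wrist_force: [-0.1, 0.3, 3.4]
opening: 0.121
grasp_force: 58.9
```

Request:
{"op": "jog_arm", "data": {"series": [[[0,0,-10,0,0,0,7],[0,0,-35,0,0,0,7],[0,0,-40,0,0,0,7],[0,0,-40,0,0,0,7],[0,0,-40,0,0,0,7],[33,-28.6,0,0,0,0,7],[33,-28.6,0,0,0,0,7],[33,-28.6,0,0,0,0,7],[33,-28.6,0,0,0,0,7],[33,-28.6,0,0,0,0,7]]]}}

```text
time_s: 38.9
eef_pos: [0.4999, -0.1166, 0.1681]
eef_rot: [0.0, 0.957, 0.291, 0.0]
wrist_force: [1.7, 0.1, -1.2]
opening: 0.121
grasp_force: 58.7
```

Request:
{"op": "jog_arm", "data": {"series": [[[33,-28.6,0,0,0,0,7],[33,-28.6,0,0,0,0,7],[33,-28.6,0,0,0,0,7],[33,-28.6,0,0,0,0,7],[33,-28.6,0,0,0,0,7],[33,-28.6,0,0,0,0,7],[0,0,0,0,0,0.147,7],[0,0,0,0,0,0.147,7],[0,0,0,0,0,0.147,7],[0,0,0,0,0,0,7]]]}}

```text
time_s: 39.9
eef_pos: [0.5682, 0.1348, 0.1678]
eef_rot: [-0.0, 0.997, 0.075, -0.0]
wrist_force: [0.2, 0.2, -0.4]
opening: 0.122
grasp_force: 58.7
```

Request:
{"op": "jog_arm", "data": {"series": [[[0,0,0,0,0,0,7],[0,0,0,0,0,0,7],[0,0,0,0,0,0,7],[0,0,0,0,0,0,7],[0,0,0,0,0,0,7],[0,0,0,0,0,0,7],[0,0,0,0,0,0,7],[0,0,0,0,0,0,7],[0,0,0,0,0,0,7],[0,0,0,0,0,0,7]]]}}

```text
time_s: 40.9
eef_pos: [0.5685, 0.1346, 0.1677]
eef_rot: [-0.0, 0.997, 0.075, -0.0]
wrist_force: [-0.1, -0.3, -0.2]
opening: 0.122
grasp_force: 58.7
```

Run:
```python
from h import *
c=ctrl.camera("wrist"); np.savez("w9.npz",**c); cv2.imwrite("pics/w9.png",c["frame"])
d=dict(np.load("w5.npz"))
for n,k in(("now",c),("w5",d)):
    P=pts(k); H=cv2.cvtColor(k["frame"],cv2.COLOR_BGR2HSV)
    m=(H[...,1]>125)&(np.abs(P[...,2]-.006)<.012)&(np.hypot(P[...,0]-.60,P[...,1]-.139)<.11)
    print(n,"board",rect(k,m,.006)[:1],"cork",rect(k,m&(H[...,2]>125),.006)[:2])
plan(568.5,135,8.8)
```

```text
now board [(16410.5, [612.8, 142.6], [613.2, 144.3, 140.5, 103.4, 7.7])] cork [(6563.0, [580.1, 138.3], [580.8, 138.2, 73.2, 84.0, 8.6]), (68.0, [568.8, 220.4], [569.0, 222.5, 9.5, 36.8, 1.0])]
w5 board [(12751.5, [596.1, 141.8], [604.4, 141.1, 155.6, 99.2, 6.9])] cork [(6511.0, [575.4, 137.3], [575.4, 137.1, 84.2, 84.5, 8.6]), (19.5, [671.9, 167.1], [671.9, 166.8, 4.4, 4.9, 64.2])]
pos [0.5685 0.1345 0.1677] yaw 8.64 tx,ty [ 0.  -0.5] rz -0.003
```

View pics/w9.png

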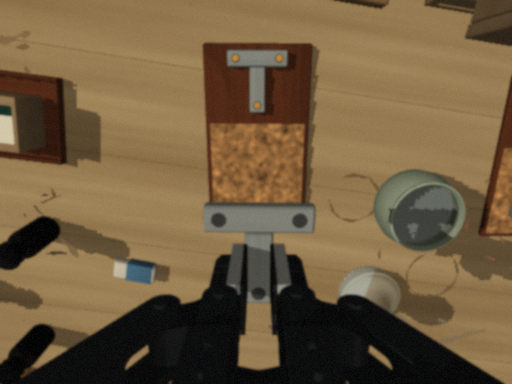

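The T is held square, with the matching T sample ahead of it at (258,75). The cork centre is (575.4, 137.2). I'll lower it.

Request:
{"op": "jog_arm", "data": {"series": [[[2.3,-1.6,20,0,0,0,7],[0,0,30,0,0,0,7],[0,0,30,0,0,0,7],[0,0,30,0,0,0,7],[0,0,25,0,0,0,7],[0,0,13,0,0,0,7],[0,0,6,0,0,0,7],[0,0,2,0,0,0,7],[0,0,0,0,0,0,7],[0,0,0,0,0,0,7]]]}}

```text
time_s: 41.95
eef_pos: [0.5717, 0.1365, 0.013]
eef_rot: [0.0, 0.997, 0.075, 0.001]
wrist_force: [-0.3, -0.2, -0.1]
opening: 0.119
grasp_force: 58.7
```

Request:
{"op": "jog_arm", "data": {"series": [[[0,0,1,0,0,0,7],[0,0,1,0,0,0,7],[0,0,0.6,0,0,0,7],[0,0,0,0,0,0,7],[0,0,0,0,0,0,7],[0,0,0,0,0,0,7],[0,0,0,0,0,0,7],[0,0,0,0,0,0,7],[0,0,0,0,0,0,7],[0,0,0,0,0,0,7]]]}}

```text
time_s: 42.95
eef_pos: [0.5706, 0.1364, 0.0091]
eef_rot: [0.0, 0.997, 0.075, 0.0]
wrist_force: [0.0, 0.8, -1.0]
opening: 0.121
grasp_force: 58.7
```

Request:
{"op": "jog_arm", "data": {"series": [[[0,0,0.5,0,0,0,7],[0,0,0,0,0,0,7],[0,0,0,0,0,0,7],[0,0,0,0,0,0,30],[0,0,0,0,0,0,30],[0,0,0,0,0,0,30],[0,0,-5,0,0,0,30],[0,0,-15,0,0,0,30],[0,0,-30,0,0,0,30],[0,0,-40,0,0,0,30]]]}}

```text
time_s: 43.95
eef_pos: [0.5692, 0.1364, 0.0989]
eef_rot: [-0.0, 0.997, 0.075, -0.002]
wrist_force: [0.9, 0.4, 0.3]
opening: 0.351
grasp_force: 0.0
```

Request:
{"op": "jog_arm", "data": {"series": [[[0,0,-40,0,0,0,30],[0,0,-40,0,0,0,30],[0,0,-40,0,0,0,30],[-35,0,0,0,0,0,30],[-35,0,0,0,0,0,30],[-35,0,0,0,0,0,30],[-35,0,0,0,0,0,30],[-20,0,0,0,0,0,30],[0,0,0,0,0,0,30],[0,0,0,0,0,0,30]]]}}

```text
time_s: 44.95
eef_pos: [0.4132, 0.1124, 0.22]
eef_rot: [0.0, 0.997, 0.075, 0.002]
wrist_force: [1.0, -0.4, 1.2]
opening: 0.354
grasp_force: 0.0
```

Run:
```python
from h import *
t=ctrl.camera("top"); s=ctrl.camera("side"); w=ctrl.camera("wrist")
cv2.imwrite("pics/f.png",np.vstack([np.hstack([cv2.resize(w["frame"],(400,300)),cv2.resize(s["frame"],(400,300))]),cv2.resize(t["frame"][120:240,80:400],(800,300),interpolation=3)]))
P=pts(w); H=cv2.cvtColor(w["frame"],cv2.COLOR_BGR2HSV)
k=(H[...,1]<70)&(H[...,2]>100)&(np.hypot(P[...,0]-.575,P[...,1]-.137)<.042)&(np.abs(P[...,2]-.013)<.012); print("T",rect(w,k,.013)[:1],np.median(P[...,2][k]))
Q=pts(t); H=cv2.cvtColor(t["frame"],cv2.COLOR_BGR2HSV)
k=(H[...,1]<80)&(np.hypot(Q[...,0]-.594,Q[...,1]+.130)<.045); print("L",rect(t,k,.013)[:1],np.median(Q[...,2][k]))
k=(Q[...,2]>.03)&(np.hypot(Q[...,0]-.588,Q[...,1]-.361)<.06); print("carton",rect(t,k,.040)[:1])
for n,x,y,h in(("pot",.5604,-.0074,.054),("muller",.4586,.0038,.02)):
    k=(H[...,1]<(75 if n=="pot" else 70))&(np.hypot(Q[...,0]-x,Q[...,1]-y)<.06); print(n,rect(t,k,h)[:1])
```

```text
T [(233.5, [559.9, 135.0], [559.9, 134.9, 16.5, 11.2, 8.6])] 0.012893890969821187
L [(98.0, [586.4, -140.4], [592.4, -132.4, 48.7, 47.8, 4.6])] 0.012590160125386163
carton [(267.0, [586.7, 360.1], [586.6, 360.0, 46.1, 64.1, 0.7])]
pot [(374.5, [561.2, -6.1], [561.0, -6.7, 65.4, 68.6, 50.1])]
muller [(284.0, [458.5, 3.9], [458.6, 3.8, 59.2, 55.3, 4.6])]
```

View pics/f.png

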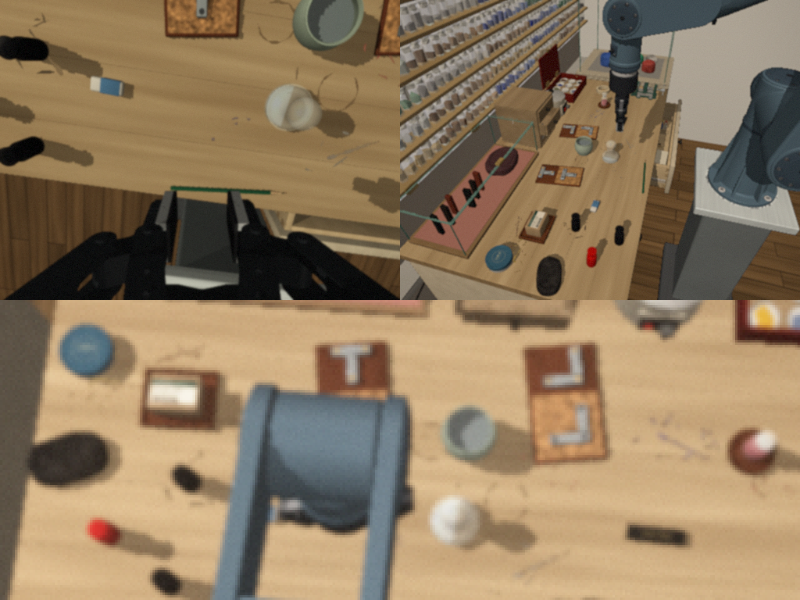

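All four are in place. The jar is upright in the round tray, the carton is in its tray with its top at 40 mm, and both braces lie flat on cork with their tops at 13 mm. The pot and muller haven't moved.

```bash
python3 -c "
from h import *
print(ctrl.hand_in())"
```

```text
the job is handed in; nothing more can be done
None
```

I handed the job in at about 45 s of the 112 s allowed: the jar is in the round tray, the carton is right way up in the rectangular tray, the L and T braces are flat and central on their matching cork squares, all four are released, and the muller and water pot are undisturbed.

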